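# Roll the paint pots up the rack

## Robot

A 7-joint arm with a two-finger parallel gripper is mounted at the origin on a cart in front of the work surface, level with it; the furniture and walls round the work are solid. World frame = base frame: x ahead of the robot, y to its left, z up, the work surface at z = 0. Lengths are in m, angles in degrees, forces in N, time in s.
With the tool pointing down it reaches from about 0.4 to 0.75 m from the base axis. Payload 19.5 kg.
Tool frame: the origin (TCP) lies midway between the tips of the shut fingers; the grasp point (between the pads) lies 19 mm behind it (grip_depth is the distance from the TCP to the grasp point, in m); z points along the fingers, y is the line along which they close (so a half turn about z gives the same grasp; the last joint's range is limited). The gripper opens to 85 mm and grips with 20 to 120 N. Pads are 22 mm wide; open, the fingers measure 114 mm over their backs; the gripper's body (76 mm by 85 mm) begins 54 mm behind the grasp point. The pads swing forward as they close: fully open they stand 13 mm farther back than shut.
Start: joints at [-2.389, 40.479, -1.581, 85.061, 1.261, 54.483, -4.326], TCP at [0.575, 0, 0.231] pointing down, gripper open.
Joint ranges: [-155.06, 155.06], [-18.47, 123.98], [-90, 86.84], [0, 140.48], [-83.41, 263.41], [0, 116], [-161.91, 161.91]. Speed limits (degrees/s): [108.29, 108.29, 147.25, 147.25, 172.46, 172.46, 172.46].

## Interface

Orientations are given as [roll, pitch, yaw] about the fixed x, y, z axes, in that order (R = Rz(yaw) Ry(pitch) Rx(roll)).
In Python, from workcell import get_obs, get_image, sign_off, search_frame, landmark_of, grip_depth gives the robot as it stands. The module is installed in compiled form; this text tells all that it offers.
- The arm moves only by the shell command python3 -m handwheel 'ROWS' [OPENING]. ROWS is a JSON object of lists of equal length, an entry for each row: "delta_pos": the shift along the tool's x, y, z in mm, a list of three; "yaw": the turn about the tool's z in rad. A call has exactly 8 rows; each row shifts and turns the commanded pose from where the row before left it, along the tool's axes as they then stand; what a row does not reach is not made up. A row lasts 1/12 s, in which the tool goes at most 41.7 mm and 7.16 degrees, less where a joint would pass 70% of its speed; a pose out of reach is approached as far as the arm can. A call is refused whole if a number of a shift passes 41.7 or a number of a turn 0.125, either way. A call with a gripper value outside its range is refused whole. OPENING is the finger opening in mm, from 0 to 85.4, set as the call begins (- or left out, the last holds). The fingers move at their own pace and stop on an object; the grip force is fixed at half the most. Time passes only in rows, so rows that do not move let the fingers close, or fill a call up. It gives the time, the measured TCP pose, the force, the opening and the grip force at its end, in the units of the state.
- get_obs(): the state, without advancing time (a new reading comes with each control period).
- get_image(name): name is "scene" or "side" or "wrist"; returns a dict with "pixels" (480x640x3 uint8, red, green, blue), "fx", "fy", "cx", "cy" (pixels), "xyz" and "rotation" of the camera in the world; the wrist camera has in their place "mount" (4x4, takes a point from camera to tool coordinates, whose origin is the TCP and whose axes are the flange's). Camera axes: x right, y up, looking along -z (the intrinsics and any distortion apply to the point x, -y, -z); pixel columns grow to the right and rows downward; lengths in m; the calibration is good to about 2 mm. The wrist camera is an equidistant fisheye: a pixel r from the principal point sees the ray r / f radians off the axis. A picture is of the moment at which its call begins: read the wrist's pose just before it. There is no depth.
- sign_off(): hands the job in; it is judged then, once.
Trained networks look in a picture, given as the dict that the camera call returned (one of the last four; its "shot" number tells which), for a name from the list of things; names that differ only in an ending like _2 or _b are one class to them, and where a whole thing is asked for, a point or a joint stands for the part that bears it (a point fixed in the world has none). Each returns a list of dicts, best first, with "conf" (0 to 1); they miss things now and then, are a little off and sometimes report something else, mostly with a low value. They report only what shows in the picture. A call takes as long as a camera call.
- search_frame(picture, label): "point" ([x, y, z] in m, in world coordinates, good to about 4 mm: the middle of the surface that is visible of it).
- landmark_of(picture, label): "point" ([x, y, z] in m, in world coordinates, good to about 4 mm: a listed point, or the origin of a listed thing).
The state is a dict: "time_s": time; "q": joint angles; "joint_vel": joint speeds; "tau": joint torques, N m; "eef_pos": TCP position; "tcp_rot": TCP orientation; "wrist_force": force on the tool from outside, world axes, zero at the start; "ft_torque": the same for the moment, N m; "opening": opening from 0.0 (shut) to 1.0 (fully open); "gripper_force": force on a finger pad.
Only numpy, scipy, OpenCV 4.12 (cv2) and the standard library are available. Lean on these libraries where they do the work, as an engineer would, in place of code of your own. Each camera call takes 0.05 s, during which the arm holds its last target. There are 200 camera calls.

## Task

Two paint pots lie on their sides at the low end of the two sloping gutters of the wooden rack. With the fingertips, push each pot up its own gutter and over the crest, so that it ends in the seat against the end stop and does not roll back. Only push: do not lift or carry the pots, and leave the things round the rack where they are.

Things in the scene. Friction and masses are not known exactly. Their poses are not given: they have to be found in the camera images.
- rack: plywood pot rack fixed to the table, two straight parallel gutters side by side, 174 mm long, 146 mm wide; origin at table height under the low end, midway between the gutters; x uphill along the gutters, y to the left seen from the low end, z up. Gutter centre lines at y = +36 mm (left) and -36 mm (right); each 54 mm wide between walls that stand 8 mm above its floor
- left_low (a point): low end of the left gutter's floor (x = 0, y = +36, z = 12 mm in the rack frame); from here the floor rises at 9 degrees. The low lip stands just before it, x = -4 to 0 mm, its top 17 mm above the table (5 mm above the floor)
- left_crest (a point): crest of the left gutter's floor (x = 130, y = +36, z = 32.6 mm in the rack frame); a pot let go before it rolls back to the lip, past it rolls on into the seat by itself: the floor drops 6 mm within 13 mm to a level seat 26.6 mm high, then the end stop, face at x = 163 mm, 26 mm taller than the seat
- right_low (a point): low end of the right gutter's floor (x = 0, y = -36, z = 12 mm in the rack frame); from here the floor rises at 9 degrees. The low lip stands just before it, x = -4 to 0 mm, its top 17 mm above the table (5 mm above the floor)
- right_crest (a point): crest of the right gutter's floor (x = 130, y = -36, z = 32.6 mm in the rack frame); a pot let go before it rolls back to the lip, past it rolls on into the seat by itself: the floor drops 6 mm within 13 mm to a level seat 26.6 mm high, then the end stop, face at x = 163 mm, 26 mm taller than the seat
- left_pot: closed round paint pot, 30 mm in diameter and 48 mm long, black body with white cap, smooth and slippery, about 50 g; it lies on its side across the left gutter and starts at rest against the low lip, free to roll; origin at the centre of its base, z along its axis towards the cap
- left_pot_mid (a point): middle of the left pot, on its axis
- left_seat (a point): where the middle of the pot lies when it is home against the stop of the left gutter (x = 148, y = +36, z = 42 mm in the rack frame)
- right_pot: closed round paint pot, 30 mm in diameter and 48 mm long, black body with white cap, smooth and slippery, about 50 g; it lies on its side across the right gutter and starts at rest against the low lip, free to roll; origin at the centre of its base, z along its axis towards the cap
- right_pot_mid (a point): middle of the right pot, on its axis
- right_seat (a point): where the middle of the pot lies when it is home against the stop of the right gutter (x = 148, y = -36, z = 42 mm in the rack frame)
- spare_pot: another such paint pot, standing upright beside the rack (30 x 48 mm); bystander; origin under its middle
- spool: empty wooden thread spool standing beside the rack, 26 mm wide, 29 mm tall; bystander; origin under its middle
- eraser: eraser lying beside the rack, 24 x 58 x 14 mm; bystander; origin under its middle
- cutters: small green-handled wire cutters lying at the left on the small mat, 124 x 64 x 15 mm; bystander; origin under its middle
- ribbon: roll of ribbon lying flat beyond the rack, 90 mm wide, 20 mm tall; bystander; origin under its middle

How it is judged:
By the outcome, as a careful person would: the job done as asked, in the order asked, and still so for the second after the job is handed in, with the robot touching nothing.
It also fails if it takes over 48 s, if anything falls off the work surface, if the arm or the gripper's body presses on something with over 40 N, if the wrist force passes 120 N, or if a joint passes its speed limit or range.

## Working session

There is one attempt and no reset: what is moved stays moved. The work goes in short steps, Python scripts to look and compute and a shell command to move; the robot and the scene stay as the last step left them, time stands still between calls to the robot, and variables do not carry over. Pictures are saved under pics/ and viewed, at most 10 in all, crops included, and the job is handed in when it is done.

```bash
mkdir -p pics; cat > h.py <<'E'
import numpy as np, cv2
from workcell import *
def save(p,n): cv2.imwrite('pics/'+n,p['pixels'][:,:,::-1])
E
python3 - <<'E'
from h import *
o=get_obs();print(o['time_s'],o['eef_pos'],o['tcp_rot'],o['opening'],grip_depth)
L=['left_low','right_low','left_crest','right_crest','left_seat','right_seat','left_pot_mid','right_pot_mid']
for c in ['scene','side','wrist']:
    p=get_image(c);save(p,c+'0.png')
    print(c)
    for l in L:
        r=landmark_of(p,l)[:2];print(l,[(np.round(a['point'],3).tolist(),round(a['conf'],2)) for a in r])
    for l in ['rack','spare_pot','spool','eraser','cutters','ribbon']:
        r=search_frame(p,l)[:2];print(l,[(np.round(a['point'],3).tolist(),round(a['conf'],2)) for a in r])
print(get_obs()['time_s'])
E
```

```text
0.0 [ 5.74736229e-01 -1.12392561e-05  2.30837868e-01] [-1.79938655e+02  3.22834950e-03  8.99997260e+01] 1.0010192514674605 0.0187
scene
left_low [([0.501, -0.016, 0.011], 0.92)]
right_low [([0.475, -0.084, 0.01], 0.63)]
left_crest [([0.617, -0.076, 0.029], 0.88)]
right_crest [([0.594, -0.135, 0.03], 0.96)]
left_seat [([0.637, -0.081, 0.043], 0.73), ([0.499, -0.015, 0.011], 0.54)]
right_seat [([0.61, -0.141, 0.042], 0.55)]
left_pot_mid [([0.507, -0.022, 0.027], 0.6)]
right_pot_mid [([0.481, -0.085, 0.027], 0.63)]
rack [([0.565, -0.101, 0.026], 0.63)]
spare_pot [([0.611, 0.015, 0.041], 0.79)]
spool [([0.563, 0.051, 0.027], 0.76)]
eraser [([0.477, -0.185, 0.012], 0.91)]
cutters [([0.463, 0.347, 0.012], 0.63)]
ribbon [([0.753, 0.004, 0.019], 0.82), ([0.56, 0.049, 0.027], 0.5)]
side
left_low [([0.501, -0.016, 0.015], 0.86), ([0.497, -0.039, 0.026], 0.38)]
right_low [([0.473, -0.082, 0.014], 0.57)]
left_crest [([0.621, -0.067, 0.033], 0.72), ([0.638, -0.077, 0.039], 0.56)]
right_crest [([0.593, -0.137, 0.03], 0.82), ([0.512, -0.016, 0.032], 0.61)]
left_seat [([0.637, -0.076, 0.036], 0.81)]
[... 523 characters left out ...]
504, -0.015, 0.01], 0.63)]
right_low [([0.468, -0.081, 0.01], 0.66)]
left_crest [([0.619, -0.071, 0.033], 0.76)]
right_crest [([0.509, -0.024, 0.027], 0.73), ([0.59, -0.136, 0.03], 0.61)]
left_seat [([0.641, -0.079, 0.042], 0.73), ([0.487, -0.049, -0.003], 0.45)]
right_seat [([0.608, -0.143, 0.038], 0.78)]
left_pot_mid [([0.512, -0.024, 0.029], 0.68)]
right_pot_mid [([0.484, -0.087, 0.03], 0.72)]
rack [([0.575, -0.077, 0.022], 0.83)]
spare_pot [([0.615, 0.021, 0.049], 0.63)]
spool [([0.565, 0.056, 0.03], 0.77), ([0.757, 0.01, 0.023], 0.34)]
eraser [([0.488, -0.176, 0.017], 0.85)]
cutters [([0.572, -0.075, 0.023], 0.67)]
ribbon [([0.76, 0.01, 0.02], 0.77), ([0.488, -0.178, 0.017], 0.38)]
2.25
```

View pics/scene0.png

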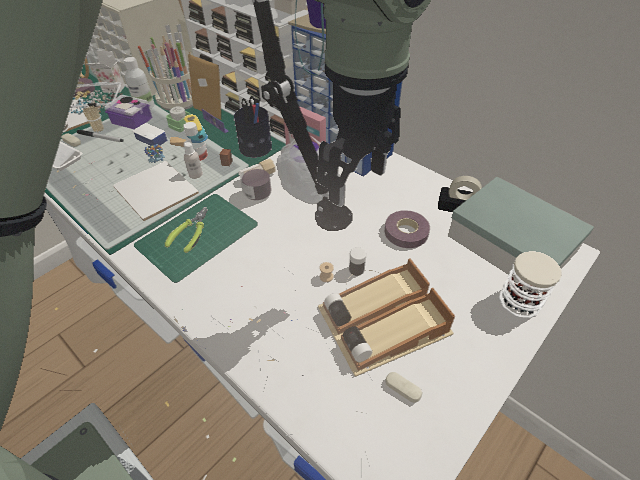

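View pics/wrist0.png

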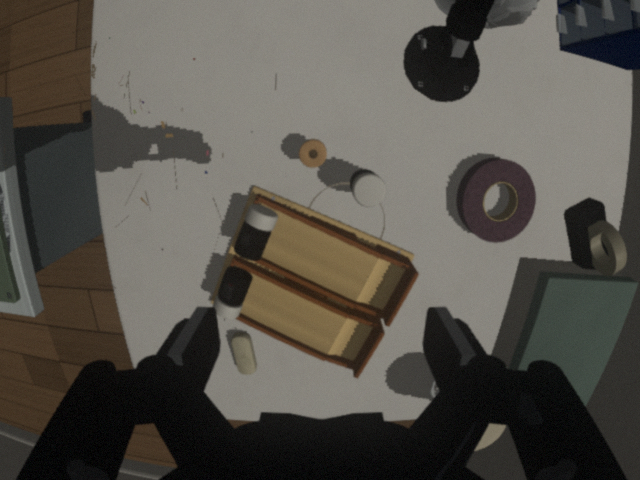

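```bash
python3 - <<'E'
import numpy as np
R={'ll':(0,36,12),'rl':(0,-36,12),'lc':(130,36,32.6),'rc':(130,-36,32.6),'ls':(148,36,42),'rs':(148,-36,42)}
M={'ll':[(501,-16,11),(501,-16,15),(504,-15,10)],'rl':[(475,-84,10),(473,-82,14),(468,-81,10)],'lc':[(617,-76,29),(621,-67,33),(619,-71,33)],'rc':[(594,-135,30),(593,-137,30),(590,-136,30)],'ls':[(637,-81,43),(637,-76,36),(641,-79,42)],'rs':[(610,-141,42),(612,-141,43),(608,-143,38)]}
a=np.array([R[k] for k in R for _ in M[k]],float);b=np.array([m for k in R for m in M[k]],float)
A=a[:,:2]-a[:,:2].mean(0);B=b[:,:2]-b[:,:2].mean(0)
th=np.arctan2((A[:,0]*B[:,1]-A[:,1]*B[:,0]).sum(),(A*B).sum())
r=np.array([[np.cos(th),-np.sin(th)],[np.sin(th),np.cos(th)]])
t=b[:,:2].mean(0)-r@a[:,:2].mean(0)
print('yaw',np.degrees(th),'t',t,'dz',(b-a)[:,2].mean()); print(np.abs(a[:,:2]@r.T+t-b[:,:2]).max(0))
for n,p in dict(lp=(15,36),rp=(15,-36)).items(): print(n,r@p+t)
for n,p in dict(lp=(510.7,-21.7),rp=(483,-87),tcp=(574.7,0),spare=(613,17),spool=(564,53),eraser=(481,-181),rib=(755,5)).items(): print(n,r.T@(np.array(p)-t))
E
```

```text
yaw -24.14262063796927 t [487.71664779 -49.70957544] dz -1.1444444444444448
[4.99231019 5.97029192]
lp [516.12893808 -22.99362964]
rp [486.68026289 -88.69580258]
lp [ 9.5168235 34.9599895]
rp [ 10.94804989 -35.957791  ]
tcp [59.04325151 80.93849457]
spare [ 87.03999797 112.1165668 ]
spool [ 27.60168157 124.92619376]
eraser [  47.56987104 -122.55364665]
rib [221.52739603 159.24553628]
```

The pictures agree with the networks. Scene view: the left pot is at about (337,309), the right pot at about (357,344), the spool at (326,271) and the spare pot at (357,261). Wrist view: the pots are at (256,232) and (234,291), and the crests are on the right of the rack. The rack's yaw is about -24.1° and its origin is at (0.488, -0.050). The fitted heights are within 1 mm of the text. I'll turn and move behind the left pot.

```bash
python3 -m handwheel '{"delta_pos":[[0,0,15],[0,0,15],[0,0,15],[0,0,15],[0,0,15],[0,0,15],[0,0,15],[0,0,15]],"yaw":[-0.125,-0.125,-0.125,-0.125,-0.125,-0.125,-0.125,-0.125]}' 15
python3 -m handwheel '{"delta_pos":[[0,0,0],[0,0,0],[20,-8,0],[20,-8,0],[20,-8,0],[20,-8,0],[24,-13,0],[0,0,0]],"yaw":[-0.075,-0.075,0,0,0,0,0,0]}'
cat >> h.py <<'E'
th=np.radians(-24.14);Rr=np.array([[np.cos(th),-np.sin(th)],[np.sin(th),np.cos(th)]]);T=np.array([487.7,-49.7])
def rack(p): p=np.array(p)*1000;return np.r_[Rr.T@(p[:2]-T),p[2]].round(1)
E
python3 - <<'E'
from h import *
o=get_obs();print(o['time_s'],rack(o['eef_pos']),o['tcp_rot'],o['opening'])
p=get_image('wrist');save(p,'wrist1.png')
q=get_image('side');save(q,'side1.png')
for i in (p,q):
  for l in ['left_low','right_low','left_crest','right_crest','left_seat','right_seat','left_pot_mid','right_pot_mid']:
    print(l,[(rack(a['point']).tolist(),round(a['conf'],2)) for a in landmark_of(i,l)[:2]])
E
```

```text
time_s: 2.92
eef_pos: [0.575, 0.0, 0.1106]
tcp_rot: [180.0, -0.0, 147.6]
wrist_force: [0.4, -0.7, 1.1]
opening: 0.172
gripper_force: 0.0
time_s: 3.58
eef_pos: [0.4575, 0.0009, 0.1115]
tcp_rot: [-179.9, -0.2, 155.9]
wrist_force: [-1.6, -0.4, 0.4]
opening: 0.175
gripper_force: 0.0
3.5833 [-48.2  33.9 111.5] [-1.79868351e+02 -1.60973290e-01  1.55913568e+02] 0.17549995837215437
left_low [([1.7, 37.3, 8.9], 0.73)]
right_low [([-5.3, -38.2, 8.2], 0.82)]
left_crest []
right_crest []
left_seat []
right_seat []
left_pot_mid [([7.8, 33.7, 26.8], 0.82)]
right_pot_mid [([10.0, -33.4, 31.4], 0.93)]
left_low [([-0.4, 33.8, 15.9], 0.82)]
right_low [([-0.3, -38.0, 12.6], 0.62)]
left_crest [([128.5, 37.2, 36.1], 0.84)]
right_crest [([131.5, -35.6, 28.6], 0.6)]
left_seat [([146.8, 38.0, 36.1], 0.86)]
right_seat [([150.6, -37.3, 43.7], 0.82)]
left_pot_mid [([9.3, 39.4, 33.6], 0.71), ([7.6, -10.9, 24.4], 0.45)]
right_pot_mid [([8.2, -35.9, 27.6], 0.92)]
```

View pics/wrist1.png

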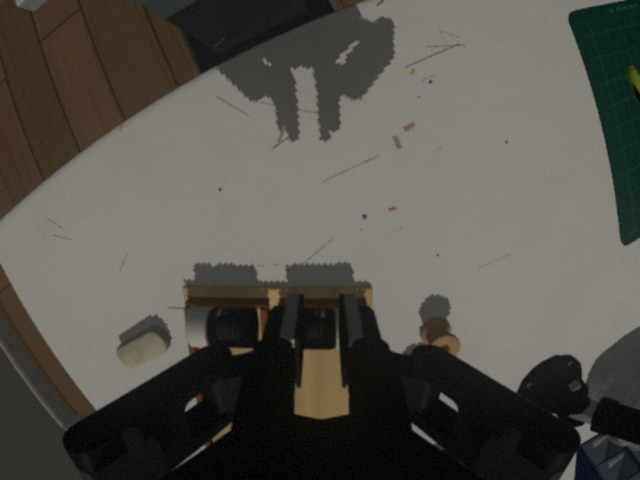

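The wrist view shows the fingers lined up with the gutter walls and centred over the left gutter, left pot at about (320,327). I'll lower behind the lip and approach.

```bash
python3 -m handwheel '{"delta_pos":[[0,1,14],[0,1,14],[0,0,14],[0,0,14],[0,0,14],[0,0,12],[0,0,8],[0,0,0]],"yaw":[0,0,0,0,0,0,0,0]}'
python3 -m handwheel '{"delta_pos":[[-5,0,0],[-5,0,0],[-5,0,0],[-5,0,0],[-4,0,0],[0,0,0],[0,0,0],[0,0,0]],"yaw":[0,0,0,0,0,0,0,0]}'
python3 - <<'E'
from h import *
o=get_obs();print(rack(o['eef_pos']))
p=get_image('side');save(p,'side2.png')
cv2.imwrite('pics/side2c.png',p['pixels'][:,:,::-1])
E
```

```text
time_s: 5.15
eef_pos: [0.462, 0.0034, 0.0201]
tcp_rot: [-180.0, -0.1, 155.9]
wrist_force: [-0.0, 0.2, -0.5]
opening: 0.176
gripper_force: 0.0
time_s: 5.82
eef_pos: [0.4842, -0.0065, 0.0213]
tcp_rot: [-180.0, -0.0, 155.9]
wrist_force: [0.6, -0.3, 0.6]
opening: 0.174
gripper_force: 0.0
[-20.9  38.   21.3]
```

View pics/side2.png

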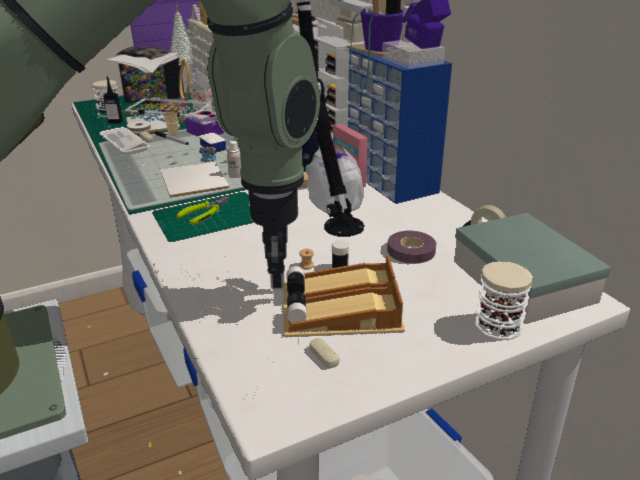

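The side view shows the fingertips at (277,285), just behind the left pot at (295,283). I'll start pushing.

```bash
python3 -m handwheel '{"delta_pos":[[-5,-1,0],[-5,-1,-1],[-6,0,-1],[-6,0,-1],[-6,0,-1],[-6,0,-1],[-6,0,-1],[-6,0,-1]],"yaw":[0,0,0,0,0,0,0,0]}'
python3 - <<'E'
from h import *
o=get_obs();print(rack(o['eef_pos']))
p=get_image('side');c=p['pixels'][240:350,250:430,::-1];cv2.imwrite('pics/s3.png',cv2.resize(c,None,fx=4,fy=4))
print([(rack(a['point']).tolist(),round(a['conf'],2)) for a in landmark_of(p,'left_pot_mid')[:2]])
E
```

```text
time_s: 6.53
eef_pos: [0.5261, -0.0275, 0.0284]
tcp_rot: [180.0, -0.0, 155.9]
wrist_force: [-0.4, -0.6, -0.2]
opening: 0.175
gripper_force: 0.1
[26.  36.  28.4]
[([52.5, 36.7, 37.7], 0.87)]
```

View pics/s3.png

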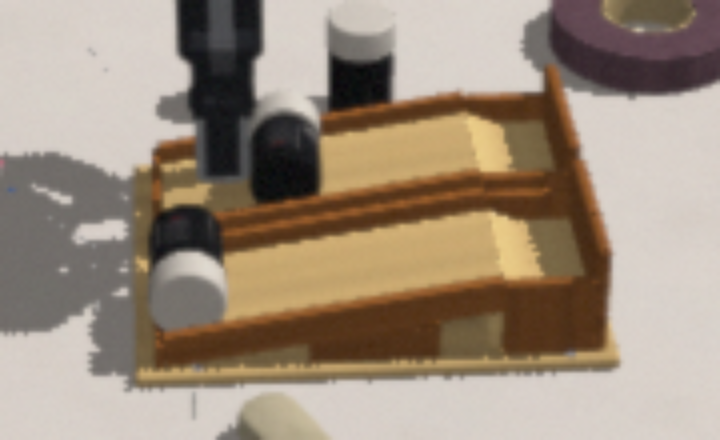

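The left pot is square in its gutter, just ahead of the fingers at crop (285,150). I'll continue over the crest.

```bash
python3 -m handwheel '{"delta_pos":[[-6,0,-1],[-6,0,-1],[-6,0,-1],[-6,0,-1],[-6,0,-1],[-6,0,-1],[-6,0,-1],[-6,0,-1]],"yaw":[0,0,0,0,0,0,0,0]}'
python3 -m handwheel '{"delta_pos":[[-6,0,-1],[-6,0,-1],[-6,0,-1],[-6,0,-1],[-6,0,-1],[-6,0,0],[-4,0,0],[0,0,0]],"yaw":[0,0,0,0,0,0,0,0]}'
python3 - <<'E'
from h import *
o=get_obs();print(rack(o['eef_pos']))
p=get_image('side');c=p['pixels'][240:350,250:430,::-1];cv2.imwrite('pics/s4.png',cv2.resize(c,None,fx=4,fy=4))
print([(rack(a['point']).tolist(),round(a['conf'],2)) for a in landmark_of(p,'left_pot_mid')[:2]])
E
```

```text
time_s: 7.3
eef_pos: [0.5699, -0.0471, 0.0364]
tcp_rot: [-180.0, -0.0, 155.9]
wrist_force: [-0.2, -0.3, 0.4]
opening: 0.178
gripper_force: 0.2
time_s: 7.97
eef_pos: [0.6064, -0.0636, 0.0411]
tcp_rot: [180.0, 0.0, 155.9]
wrist_force: [-0.4, 0.3, 0.8]
opening: 0.175
gripper_force: 0.0
[114.   35.9  41.1]
[([148.2, 38.6, 43.4], 0.89)]
```

View pics/s4.png

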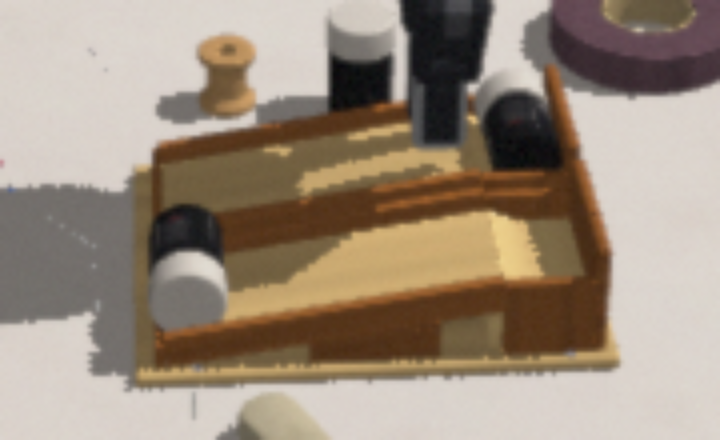

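The left pot is seated against the stop, at crop (515,120). Next I'll rise, go back behind the right pot and lower.

```bash
python3 -m handwheel '{"delta_pos":[[3,0,-12],[3,0,-18],[0,0,-20],[0,0,-20],[15,-8,0],[20,-10,0],[20,-10,0],[20,-10,0]],"yaw":[0,0,0,0,0,0,0,0]}'
python3 -m handwheel '{"delta_pos":[[20,-10,0],[20,-10,0],[20,-8,0],[14,-6,0],[8,0,0],[0,0,0],[0,0,0],[0,0,0]],"yaw":[0,0,0,0,0,0,0,0]}'
python3 - <<'E'
from h import *
o=get_obs();print(rack(o['eef_pos']))
E
```

```text
time_s: 8.73
eef_pos: [0.515, -0.0645, 0.1123]
tcp_rot: [180.0, 0.0, 155.9]
wrist_force: [1.1, 0.1, 0.6]
opening: 0.172
gripper_force: 0.0
time_s: 9.4
eef_pos: [0.4283, -0.0622, 0.1116]
tcp_rot: [180.0, 0.0, 155.9]
wrist_force: [0.2, -0.5, -0.4]
opening: 0.176
gripper_force: 0.0
[-49.  -35.7 111.6]
```

```bash
python3 -m handwheel '{"delta_pos":[[0,0,14],[0,0,14],[0,0,14],[0,0,14],[0,0,14],[0,0,12],[0,0,8],[0,0,0]],"yaw":[0,0,0,0,0,0,0,0]}'
python3 -m handwheel '{"delta_pos":[[-5,0,0],[-5,0,0],[-5,0,0],[-5,0,0],[-5,0,0],[-3,0,0],[0,0,0],[0,0,0]],"yaw":[0,0,0,0,0,0,0,0]}'
python3 -m handwheel '{"delta_pos":[[-5,0,0],[-5,0,-1],[-6,0,-1],[-6,0,-1],[-6,0,-1],[-6,0,-1],[-6,0,-1],[-6,0,-1]],"yaw":[0,0,0,0,0,0,0,0]}'
python3 - <<'E'
from h import *
o=get_obs();print(rack(o['eef_pos']))
p=get_image('side');c=p['pixels'][240:350,250:430,::-1];cv2.imwrite('pics/s5.png',cv2.resize(c,None,fx=4,fy=4))
for l in ('left_pot_mid','right_pot_mid'): print([(rack(a['point']).tolist(),round(a['conf'],2)) for a in landmark_of(p,l)[:2]])
E
```

```text
time_s: 10.07
eef_pos: [0.4277, -0.0621, 0.02]
tcp_rot: [-180.0, -0.1, 155.9]
wrist_force: [-0.2, -0.5, -0.9]
opening: 0.177
gripper_force: 0.0
time_s: 10.73
eef_pos: [0.4532, -0.0738, 0.0213]
tcp_rot: [180.0, -0.0, 155.9]
wrist_force: [-0.0, -0.6, -0.3]
opening: 0.178
gripper_force: 0.0
time_s: 11.4
eef_pos: [0.4958, -0.0928, 0.0284]
tcp_rot: [180.0, -0.0, 155.9]
wrist_force: [-0.7, -0.4, 0.9]
opening: 0.176
gripper_force: 0.1
[ 25.  -36.   28.4]
[([150.6, 41.0, 43.3], 0.88)]
[([47.8, -34.9, 30.8], 0.7)]
```

View pics/s5.png

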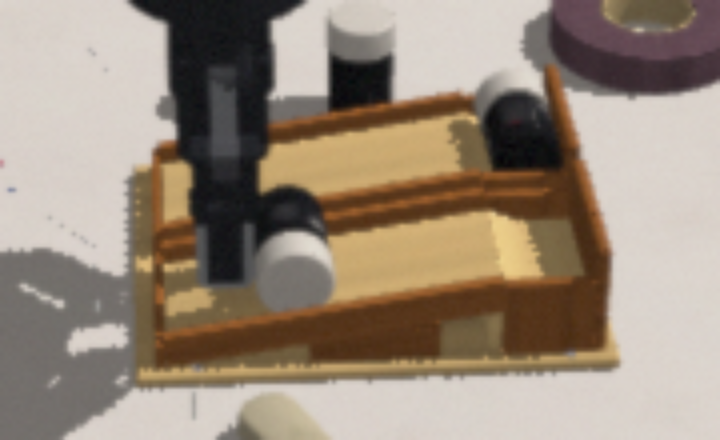

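The right pot is being pushed squarely, at crop (295,250), and the left pot is still seated. I'll continue, then retreat upward.

```bash
python3 -m handwheel '{"delta_pos":[[-6,0,-1],[-6,0,-1],[-6,0,-1],[-6,0,-1],[-6,0,-1],[-6,0,-1],[-6,0,-1],[-6,0,-1]],"yaw":[0,0,0,0,0,0,0,0]}'
python3 -m handwheel '{"delta_pos":[[-6,0,-1],[-6,0,-1],[-6,0,-1],[-6,0,-1],[-6,0,-1],[-6,0,0],[-5,0,0],[0,0,0]],"yaw":[0,0,0,0,0,0,0,0]}'
python3 - <<'E'
from h import *
o=get_obs();print(rack(o['eef_pos']))
p=get_image('side')
for l in ('left_pot_mid','right_pot_mid'): print([(rack(a['point']).tolist(),round(a['conf'],2)) for a in landmark_of(p,l)[:2]])
E
```

```text
time_s: 12.22
eef_pos: [0.5395, -0.1124, 0.0364]
tcp_rot: [-180.0, -0.0, 155.9]
wrist_force: [-0.0, -0.5, -0.1]
opening: 0.176
gripper_force: 0.2
time_s: 12.88
eef_pos: [0.5772, -0.1293, 0.0412]
tcp_rot: [180.0, 0.0, 155.9]
wrist_force: [-0.3, 0.3, -0.3]
opening: 0.179
gripper_force: 0.0
[114.2 -36.   41.2]
[([147.6, 39.1, 45.8], 0.65)]
[([150.4, -34.6, 37.8], 0.63), ([145.1, 12.1, 37.4], 0.2)]
```

```bash
python3 -m handwheel '{"delta_pos":[[3,0,-12],[3,0,-18],[0,0,-20],[0,0,-20],[0,0,-20],[0,0,-20],[0,0,0],[0,0,0]],"yaw":[0,0,0,0,0,0,0,0]}'
python3 -m handwheel '{"delta_pos":[[0,0,0],[0,0,0],[0,0,0],[0,0,0],[0,0,0],[0,0,0],[0,0,0],[0,0,0]],"yaw":[0,0,0,0,0,0,0,0]}' >/dev/null
python3 - <<'E'
from h import *
p=get_image('side');c=p['pixels'][230:370,240:440,::-1];cv2.imwrite('pics/s6.png',cv2.resize(c,None,fx=4,fy=4))
for l in ('left_pot_mid','right_pot_mid'): print([(rack(a['point']).tolist(),round(a['conf'],2)) for a in landmark_of(p,l)[:2]])
E
```

```text
time_s: 13.7
eef_pos: [0.5711, -0.1263, 0.1527]
tcp_rot: [180.0, 0.1, 155.9]
wrist_force: [0.3, -0.7, 0.1]
opening: 0.176
gripper_force: 0.0
[([148.4, 39.2, 42.5], 0.65)]
[([147.7, -34.3, 39.2], 0.57)]
```

View pics/s6.png

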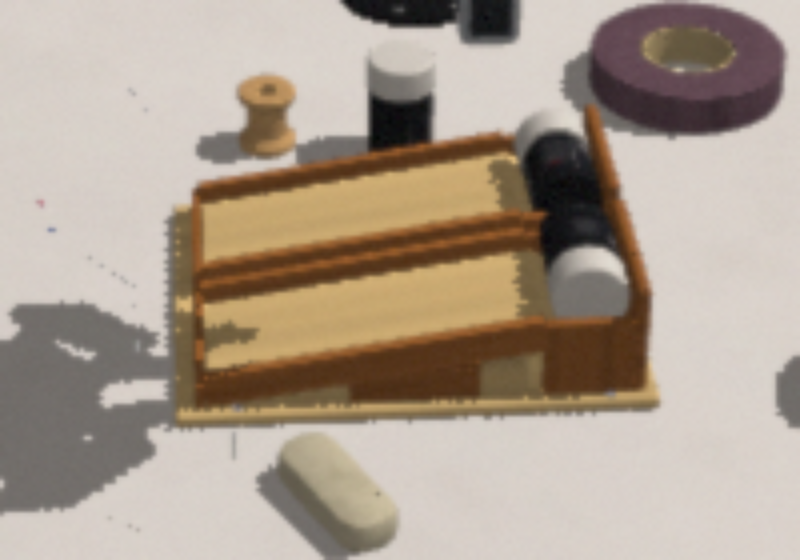

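Both pots lie in their seats, at crop (560,160) and (585,265). The gripper is clear and the things round the rack look untouched.

```bash
python3 -c "from workcell import sign_off; print(sign_off())"
```

```text
the job is handed in; nothing more can be done
None
```

Both pots were pushed over their crests and rest in their seats against the end stops, the things round the rack look untouched in the last picture, and the job was handed in at about 14.5 s of the 48 s.

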